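Prop the skiving stone on its riser block

ROBOT

A 6-joint arm with a two-finger parallel gripper is mounted at the origin on the work surface. World frame = base frame: x ahead of the robot, y to its left, z up, the work surface at z = 0. Lengths are in mm, angles in rad, forces in N, time in s.
With the tool pointing down it reaches from about 275 to 750 mm from the base axis. Payload 10.2 kg.
Tool frame: the origin (TCP) lies between the finger pads; the fingertips stand 11 mm ahead of it and the grasp point (between the pads) lies 8 mm behind it; z points along the fingers, y is the line along which they close (so a half turn about z gives the same grasp; the last joint's range is limited). The gripper opens to 85 mm and grips with 20 to 120 N. Pads are 22 mm wide; open, the fingers measure 114 mm over their backs; the gripper's body (76 mm by 85 mm) begins 54 mm behind the grasp point. The pads swing forward as they close: fully open they stand 13 mm farther back than shut.
Start: joints at [-1.377, 0.313, 1.498, -0, 1.331, -0.223], TCP at [212.527, -480.066, 242.294] pointing down, gripper open.
Joint ranges: [-2.94, 2.94], [-0.97, 2.17], [0.19, 2.56], [-1.23, 4.37], [0.02, 3.11], [-2.88, 2.88]. Speed limits (rad/s): [2.39, 2.39, 3.01, 3.14, 3.14, 3.14].

INTERFACE

Orientations are given as a unit quaternion [w, x, y, z].
In Python, from rig import sense, eyes, finish_job gives the robot as it stands.
- The arm moves only by the shell command python3 -m jog 'ROWS' [FORCE]. ROWS is JSON, a list of rows, each a list of 7 numbers: the shift along the tool's x, y, z in m, then the turn, a rotation vector about the tool's x, y, z in rad, then the finger opening in m, from 0 to 0.0854. In form: [[dx, dy, dz, rx, ry, rz, gripper], ...]. A call has 1 to 5 rows; each row shifts and turns the commanded pose from where the row before left it, along the tool's axes as they then stand; what a row does not reach is not made up. A row lasts 1/10 s, in which the tool goes at most 50 mm and 8.59 degrees, less where a joint would pass 70% of its speed; a pose out of reach is approached as far as the arm can. A call is refused whole if a number of a shift passes 0.05 or a number of a turn 0.15, either way. A call with a gripper value outside its range is refused whole. The fingers move at their own pace and stop on an object; FORCE is the grip in N (left out, the last holds). Time passes only in rows, so rows that do not move let the fingers close. It gives the time, the measured TCP pose, the force, the opening and the grip force at its end, in the units of the state.
- sense(): the state, without advancing time (a new reading comes with each control period).
- eyes.capture(name): name is "scene" or "top" or "wrist"; returns the picture (400x640x3 uint8, red, green, blue); there is no depth.
- eyes.calibration(name): a dict with "fx", "fy", "cx", "cy" (pixels), "cam_to_world" (4x4, takes a point from camera to world coordinates); the wrist camera has in their place "mount" (4x4, takes a point from camera to tool coordinates, whose origin is the TCP and whose axes are the flange's). Camera axes: x right, y down, z forward; pixel columns grow to the right and rows downward; lengths in mm; the calibration is good to about 2 mm. A picture is of the moment at which its call begins: read the wrist's pose just before it. calibration takes no time and is no camera call.
- finish_job(): hands the job in; it is judged then, once.
The state is a dict: "time_s": time; "joints": joint angles; "dq": joint speeds; "tau": joint torques, N m; "eef_pos": TCP position; "ee_rot": TCP orientation; "force": force on the tool from outside, world axes, zero at the start; "wrist_torque": the same for the moment, N m; "grip_width": opening from 0.0 (shut) to 1.0 (fully open); "grip_force": force on a finger pad.
Only numpy, scipy, OpenCV 4.12 (cv2) and the standard library are available. Lean on these libraries where they do the work, as an engineer would, in place of code of your own. Each camera call takes 0.05 s, during which the arm holds its last target. There are 200 camera calls.

TASK

Lever up the front edge of the heavy stone slab by pushing down the outer end of the pry bar that rests over the fulcrum block, far enough for the hardwood riser block. Then slide the riser block lengthwise and square in under the raised edge, beside the bar, fully home against the stop rail, and push the slab down until it rests on the block. Leave the bar lying over its fulcrum and do not disturb the other things on the table.

Things in the scene. Friction and masses are not known exactly. Their poses are not given: they have to be found in the camera images.
- stand: low dark steel stand fixed to the table, 220 x 190 mm, carrying the slab. Origin: on the table under the middle of the lowered slab; z up. Its -y side is the front, where bar and block go in; its +y side has the hinge, along x at y = +90 mm, 41 mm above the table. Corner legs (|x| = 95 to 109 mm, 40 mm high) leave the front open
- stop (a point): point at table height on the front face of the stop rail, a steel bar 30 mm high running across the block's side of the stand under the slab, its face at y = -45 mm of the stand, 45 mm behind the lowered slab's front edge. The point is in the half of the stand free of the bar, at x = -45 mm of the stand. Axes as the stand's
- slab (a joint): tilt of the slab in rad: 0 lying level, growing as its front edge rises (range 0 to 0.45). The hinge is stiff: the 2.3 kg slab stays where it is left, and takes about 28 N at its front edge to raise; pushing it back down takes 5 to 15 N, as it also lifts the handle of the bar
- slab_edge (a point): middle of the top front edge of the marble slab, 220 mm (x) x 180 mm (y) x 18 mm thick. Level, its underside is 41 mm and its top 59 mm above the table; the point lies 180 mm in front of the hinge and 18 mm above the underside
- fulcrum_top (a point): top of the round steel ridge (along x, 12 mm thick) of the fulcrum block, 44 mm above the table; the block is fixed to the table at x = +55, y = -122 mm of the stand, so the ridge is 32 mm in front of the slab's edge. Two cheeks 54 mm high keep the bar from going sideways. Base 75 x 70 x 10 mm
- bar_pad (a point): middle of the upper face of the pad (44 x 44 x 10 mm) at the outer end of the pry bar: at first about 100 mm above the table, 141 mm in front of the ridge. Pushed down (10 to 18 N) it swings about the ridge, in an arc, till the bar's end meets the table, a turn of 0.53 rad that raises the slab to 0.27 rad; stop before that, at about 0.2 rad. Left alone, the handle stays down
- bar: loose steel pry bar, 28 mm wide, 10 mm thick, about 200 mm long, 0.38 kg, resting over the fulcrum. Origin on its underside at the pivot, on the ridge; y along it to the toe, which reaches 78 mm past the ridge, 46 mm in under the slab; the handle rises the other way to the pad. Cleats under it keep it from sliding off the ridge
- block_center (a point): centre of the hardwood riser block, 50 mm (x) x 140 mm (y) x 56 mm high (z), 0.28 kg, lying on the table in front of the slab, beside the bar; this point is 28 mm above the table. Seated, its inner end touches the stop rail, 45 mm of its length is under the slab and 95 mm stands out in front
- plate: bystander: shallow red plastic plate, 170 mm across, 28 mm high; origin at the centre of its underside
- jar: bystander: clear jar with white cap, 64 mm across, 85 mm high; origin at the centre of its underside
- mallet: bystander: wooden hammer lying down, 200 mm long; origin at the centre of its underside
- awl: bystander: awl lying down, 145 mm long, wooden handle; origin at the centre of its underside
- spool: bystander: empty wooden thread spool standing up, 54 mm across, 70 mm high; origin at the centre of its underside
- bowl: bystander: blue plastic bowl, 120 mm across, 45 mm high; origin at the centre of its underside
Things that resemble listed ones, but are neither listed nor needed, are in the scene too. Several things look just like the part that bears block_center: the one meant starts farthest to the robot's right.

How it is judged:
By the outcome, as a careful person would: the job done as asked, in the order asked, and still so for the second after the job is handed in, with the robot touching nothing.
It also fails if it takes over 58 s, if anything falls off the work surface, if the arm or the gripper's body presses on something with over 40 N, if the wrist force passes 120 N, or if a joint passes its speed limit or range.

## Working session

There is one attempt and no reset: what is moved stays moved. The work goes in short steps, Python scripts to look and compute and a shell command to move; the robot and the scene stay as the last step left them, time stands still between calls to the robot, and variables do not carry over. Pictures are saved under pics/ and viewed, at most 10 in all, crops included, and the job is handed in when it is done.

```bash
mkdir -p pics; ls
python3 - <<'E'
from rig import sense, eyes
import cv2, numpy as np
np.set_printoptions(precision=4,suppress=True)
print(sense())
for n in ("scene","top"):
    im=eyes.capture(n); cv2.imwrite(f"pics/{n}0.png",im[:,:,::-1]); 
for n in ("scene","top","wrist"): print(n,eyes.calibration(n))
E
```

```text
pics
{'time_s': 0.0, 'joints': array([-1.3774,  0.3134,  1.4985,  0.    ,  1.331 , -0.2234]), 'dq': array([ 0.0002,  0.0001, -0.0018, -0.0009, -0.0013,  0.0017]), 'tau': array([ -0.0003, -41.2263, -25.9746,  -0.0002,   0.0041,  -0.    ]), 'eef_pos': array([ 212.4687, -479.8023,  241.7195]), 'ee_rot': array([-0.0007,  0.9784,  0.2069,  0.    ]), 'force': array([-0.0938, -0.2665,  1.0873]), 'wrist_torque': array([-0.0369, -0.0049, -0.0585]), 'grip_force': 0.0, 'grip_width': 1.001646174914221}
scene {'fx': 401.5225968371951, 'fy': 401.5225968371951, 'cx': 319.76136227419835, 'cy': 204.79141103610894, 'cam_to_world': array([[   0.7972,    0.5211,   -0.3049,  887.3663],
       [   0.6035,   -0.6751,    0.4243, -564.2646],
       [   0.0153,   -0.5223,   -0.8527, 1177.0144],
       [   0.    ,    0.    ,    0.    ,    1.    ]])}
top {'fx': 391.13469733857465, 'fy': 391.13469733857465, 'cx': 312.1199139101911, 'cy': 204.58224890986588, 'cam_to_world': array([[   0.0055,   -0.9827,    0.1851,  337.775 ],
       [  -0.9997,   -0.0012,    0.0233,  -21.1876],
       [  -0.0226,   -0.1852,   -0.9824, 1074.032 ],
       [   0.    ,    0.    ,    0.    ,    1.    ]])}
wrist {'fx': 352.4442245566814, 'fy': 352.4442245566814, 'cx': 321.26268921220554, 'cy': 206.53695311930835, 'mount': array([[  -0.0003,   -0.9455,   -0.3258,   81.596 ],
       [   1.    ,   -0.0002,   -0.0005,    0.0354],
       [   0.0004,   -0.3258,    0.9455, -131.5308],
       [   0.    ,    0.    ,    0.    ,    1.    ]])}
```

View pics/top0.png

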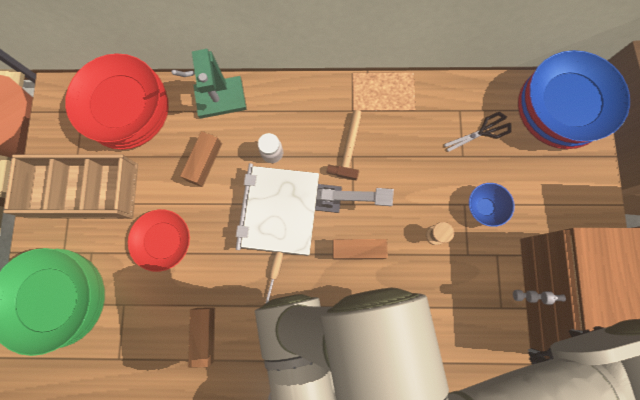

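View pics/scene0.png

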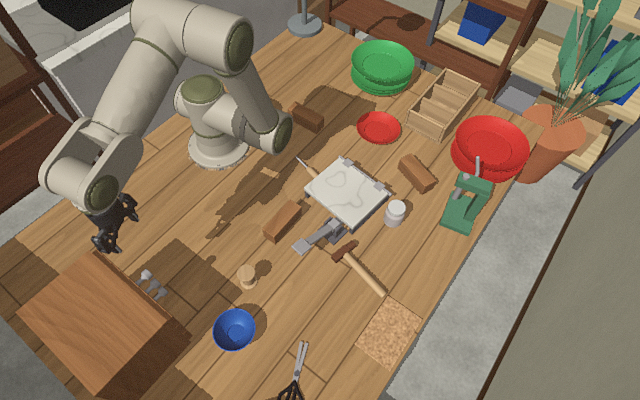

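The top view shows the slab at about (281,210) with its front facing image right (world −y). The bar pad is at (384,197), and the block meant is the rightmost one, at (360,248). The scene view agrees.

```bash
cat > h.py <<'E'
import numpy as np, cv2
from rig import sense, eyes
def ray(n,uv,z,M=None):
    c=eyes.calibration(n); M=c["cam_to_world"] if M is None else M
    uv=np.atleast_2d(uv).astype(float)
    d=np.c_[(uv[:,0]-c["cx"])/c["fx"],(uv[:,1]-c["cy"])/c["fy"],np.ones(len(uv))]@M[:3,:3].T
    return M[:3,3]+d*((z-M[2,3])/d[:,2])[:,None]
def wristM(s):
    from scipy.spatial.transform import Rotation as R
    w,x,y,z=s["ee_rot"]; T=np.eye(4); T[:3,:3]=R.from_quat([x,y,z,w]).as_matrix(); T[:3,3]=s["eef_pos"]
    return T@eyes.calibration("wrist")["mount"]
def rect(n,im,lo,hi,box,z,M=None):
    """largest HSV-mask blob in box (u0,v0,u1,v1) -> world rectangle on plane z"""
    u0,v0,u1,v1=box
    m=cv2.inRange(cv2.cvtColor(im[v0:v1,u0:u1],cv2.COLOR_RGB2HSV),lo,hi)
    m=cv2.morphologyEx(m,cv2.MORPH_OPEN,np.ones((3,3)))
    c=max(cv2.findContours(m,0,1)[0],key=cv2.contourArea)[:,0]+[u0,v0]
    w=ray(n,c,z,M)[:,:2].astype(np.float32)
    return cv2.minAreaRect(w)
E
python3 - <<'E'
import cv2,numpy as np
from h import *
for n in ("top","scene"):
    im=cv2.imread(f"pics/{n}0.png")[:,:,::-1].copy()
    hsv=cv2.cvtColor(im,cv2.COLOR_RGB2HSV)
    if n=="top":
        sb,bb,pb=(246,160,325,258),(326,234,396,264),(372,185,398,208)
        print("hsv block",hsv[248,360],"table",hsv[270,360],hsv[225,400],"pad",hsv[197,385])
    else:
        sb,bb,pb=(300,150,392,232),(255,195,304,248),(285,232,318,262)
        print("hsv block",hsv[217,282],"table",hsv[260,200],"pad",hsv[247,303])
    print(n,"slab",rect(n,im,(0,0,170),(179,45,255),sb,59))
    for z,hi in((56,(14,255,200)),):
        print(n,"block",rect(n,im,(0,90,60),hi,bb,z))
    print(n,"pad",rect(n,im,(0,0,90),(179,50,255),pb,100))
    cv2.imwrite(f"pics/crop_{n}.png",cv2.resize(im[150:270,230:410][:,:,::-1],None,fx=4,fy=4,interpolation=2))
E
```

```text
hsv block [ 12 134 187] table [ 14 119 203] [ 14 119 191] pad [  7  18 186]
top slab ((519.6342163085938, 94.32283020019531), (194.36085510253906, 223.39547729492188), 83.3551025390625)
top block ((414.40478515625, -122.63848114013672), (74.88714599609375, 177.7503204345703), 0.26683714985847473)
top pad ((542.5067138671875, -175.06887817382812), (50.57112503051758, 43.6944580078125), 88.15935516357422)
hsv block [ 15 138 161] table [ 16 124 111] pad [ 12   8 157]
scene slab ((520.5109252929688, 89.98431396484375), (190.1787567138672, 219.52743530273438), 83.62806701660156)
scene block ((427.8052673339844, -125.68516540527344), (156.2736053466797, 68.86467742919922), 88.9876708984375)
scene pad ((549.0021362304688, -154.23040771484375), (88.32244873046875, 44.59233856201172), 79.81279754638672)
```

View pics/crop_top.png

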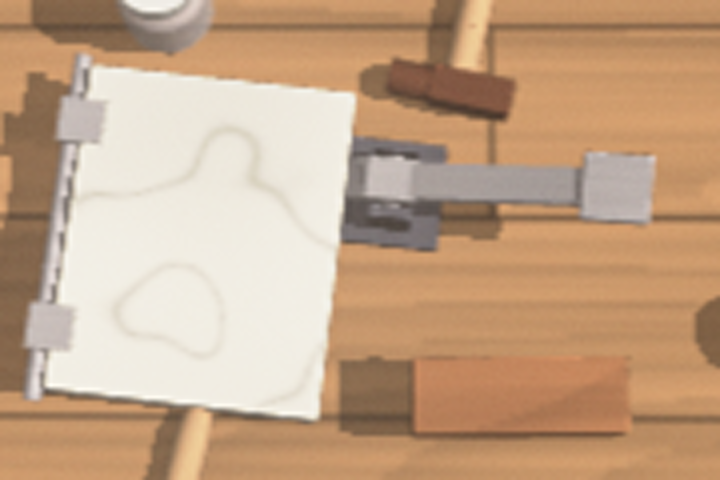

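The crop has crop/4 + (230,150) = image pixels. It shows the slab front corners at (318.5,173.5) and (309.5,254.8), the block top at about (334–387, 239.5–258), and the pad centre at (384.4,197).

Run:
```python
from h import *
np.set_printoptions(precision=1,suppress=True)
f=lambda p,z: ray("top",np.array(p)/4+[230,150],z)[:,:2]
S=f([(354,94),(318,419),(47,388),(92,67)],59); print("slab",S,[np.linalg.norm(S[i]-S[i-1]) for i in range(4)])
B=f([(415,358),(629,358),(629,433),(415,434)],56); print("block",B,B.mean(0),np.linalg.norm(B[0]-B[1]),np.linalg.norm(B[1]-B[2]))
P=f([(583,153),(655,154),(650,223),(582,221)],100); print("pad",P,P.mean(0),np.linalg.norm(P[0]-P[1]),np.linalg.norm(P[1]-P[2]))
ex=S[0]-S[1]+S[3]-S[2]; a=np.arctan2(ex[1],ex[0]); print("stand yaw",a, "bar dir")
R=np.array([[np.cos(a),-np.sin(a)],[np.sin(a),np.cos(a)]]); O=S.mean(0)
for k,v in dict(stop=(-45,-45),ridge=(55,-122),pad=(55,-263),blockseat=(-45,-115),edge=(0,-90)).items(): print(k,O+R@v)
```

```text
slab [[613.8 -13.8]
 [397.3   8.9]
 [416.6 185.2]
 [632.7 163.1]] [np.float64(177.8949945434784), np.float64(217.6820801230962), np.float64(177.34628565770166), np.float64(217.28890840827225)]
block [[ 437.2  -53.9]
 [ 437.6 -192.5]
 [ 389.4 -191.1]
 [ 388.1  -53.6]] [ 413.1 -122.8] 138.64826561015875 48.27694391053536
pad [[ 563.8 -159.9]
 [ 563.1 -205.5]
 [ 518.5 -200.9]
 [ 519.8 -158.2]] [ 541.3 -181.1] 45.58869937855222 44.84345159784476
stand yaw -0.10307753743786771 bar dir
stop [465.7  45.7]
ridge [557.3 -41.2]
pad [ 542.7 -181.4]
blockseat [458.5 -23.9]
edge [505.8  -3.7]
```

```bash
python3 -m jog '[[0,0,0,0,0,-0.15,0],[0,0,0,0,0,-0.15,0],[0,0,0,0,0,-0.15,0],[0,0,0,0,0,-0.15,0],[0,0,0,0,0,-0.15,0]]' 60
python3 -m jog '[[0,0,0,0,0,-0.15,0],[0,0,0,0,0,-0.15,0],[0.022,0.02,0,0,0,0,0],[0.022,0.02,0,0,0,0,0],[0.022,0.02,0,0,0,0,0]]'
python3 -m jog '[[0.022,0.02,0,0,0,0,0],[0.022,0.02,0,0,0,0,0],[0.022,0.02,0,0,0,0,0],[0.022,0.02,0,0,0,0,0],[0.022,0.02,0,0,0,0,0]]'
python3 -m jog '[[0.022,0.02,-0.003,0,0,0,0],[0.022,0.02,0,0,0,0,0],[0.022,0.02,0,0,0,0,0],[0.022,0.02,0,0,0,0,0],[0,0,0,0,0,0,0]]'
```

```text
time_s: 0.6
eef_pos: [212.5, -479.9, 241.9]
ee_rot: [-0.0, 0.833, 0.553, 0.0]
force: [0.1, -0.0, -0.5]
grip_width: 0.142
grip_force: 0.0
time_s: 1.1
eef_pos: [279.6, -419.8, 242.0]
ee_rot: [-0.0, 0.743, 0.669, 0.0]
force: [0.8, 0.3, 0.2]
grip_width: -0.001
grip_force: 0.0
time_s: 1.6
eef_pos: [390.6, -320.6, 242.0]
ee_rot: [-0.0, 0.743, 0.669, 0.0]
force: [0.9, 0.1, 0.7]
grip_width: -0.0
grip_force: 0.0
time_s: 2.1
eef_pos: [480.2, -240.2, 244.8]
ee_rot: [-0.0, 0.742, 0.671, 0.0]
force: [-0.2, -1.0, 0.8]
grip_width: 0.003
grip_force: 0.0
```

```bash
python3 -m jog '[[0.016,0.014,0.01,0,0,0,0],[0.016,0.014,0.02,0,0,0,0],[0.016,0.014,0.02,0,0,0,0],[0.017,0.014,0.02,0,0,0,0],[0,0,0.02,0,0,0,0]]'
python3 -m jog '[[0,0,0.01,0,0,0,0],[0,0,0,0,0,0,0]]'
python3 - <<'E'
from h import *
s=sense(); im=eyes.capture("wrist"); cv2.imwrite("pics/w1.png",im[:,:,::-1]); print(s["eef_pos"])
E
```

```text
time_s: 2.6
eef_pos: [541.8, -182.4, 154.1]
ee_rot: [-0.0, 0.742, 0.67, 0.0]
force: [0.5, 0.4, -0.6]
grip_width: 0.004
grip_force: 0.0
time_s: 2.8
eef_pos: [540.2, -183.8, 144.1]
ee_rot: [-0.001, 0.743, 0.669, -0.0]
force: [0.1, -0.6, 0.3]
grip_width: -0.001
grip_force: 0.0
[ 540.20933462 -183.80592249  144.09539095]
```

View pics/w1.png

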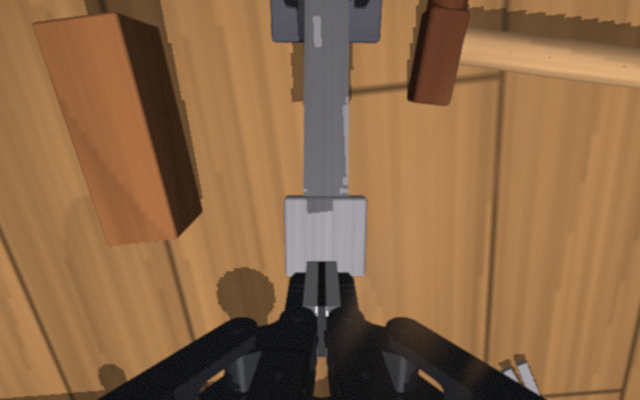

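The wrist view shows the fingertips centred on the bar (columns ~322 against ~326), over the pad at (325,235). I'll press down along the arc.

```bash
python3 -m jog '[[0,0,0.01,0,0,0,0],[0,0,0.01,0,0,0,0],[0,0,0.005,0,0,0,0],[0,0,0.004,0,0,0,0],[0,0,0.004,0,0,0,0]]'
python3 -m jog '[[-0.001,0,0.004,0,0,0,0],[-0.001,0,0.004,0,0,0,0],[-0.0015,0,0.004,0,0,0,0],[-0.0015,0,0.004,0,0,0,0],[-0.001,0,0.004,0,0,0,0]]'
```

```text
time_s: 3.35
eef_pos: [541.4, -184.2, 112.6]
ee_rot: [0.001, 0.743, 0.669, -0.0]
force: [-1.1, -3.4, 4.8]
grip_width: 0.002
grip_force: 2.3
time_s: 3.85
eef_pos: [541.3, -189.8, 94.1]
ee_rot: [0.001, 0.743, 0.669, 0.001]
force: [-2.5, 3.6, 15.3]
grip_width: 0.001
grip_force: 7.8
```

```bash
python3 -m jog '[[-0.001,0,0.004,0,0,0,0],[-0.0005,0,0.004,0,0,0,0],[-0.0005,0,0.004,0,0,0,0],[-0.0005,0,0.004,0,0,0,0],[-0.0005,0,0.004,0,0,0,0]]'
python3 -m jog '[[-0.0005,0,0.004,0,0,0,0],[-0.0005,0,0.004,0,0,0,0],[0,0,0.004,0,0,0,0],[0,0,0.004,0,0,0,0],[0,0,0.004,0,0,0,0]]'
python3 - <<'E'
from h import *
im=eyes.capture("top"); cv2.imwrite("pics/t2.png",cv2.resize(im[150:270,230:410,::-1],None,fx=4,fy=4)); im=eyes.capture("scene"); cv2.imwrite("pics/s2.png",cv2.resize(im[130:290,240:420,::-1],None,fx=3.6,fy=3.6))
E
```

```text
time_s: 4.35
eef_pos: [541.8, -193.6, 74.9]
ee_rot: [0.003, 0.743, 0.669, 0.001]
force: [-1.6, -1.2, 19.1]
grip_width: 0.001
grip_force: 9.3
time_s: 4.85
eef_pos: [541.9, -195.1, 55.0]
ee_rot: [0.003, 0.743, 0.669, 0.001]
force: [-1.4, -2.5, 17.9]
grip_width: -0.003
grip_force: 9.3
```

View pics/s2.png

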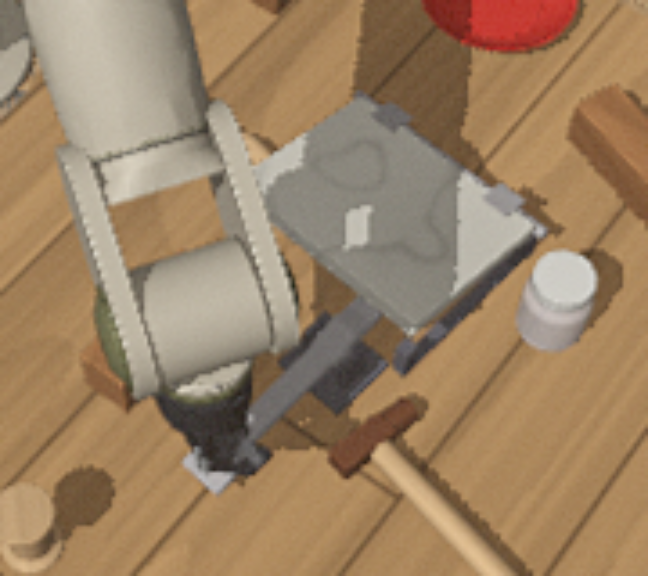

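The slab is raised and its front-right top corner sits at crop (412,330). I'll compute the tilt from that, then lift off and check.

Run:
```python
from h import *
a=-.103; ex=np.array([np.cos(a),np.sin(a),0]); ey=np.array([-np.sin(a),np.cos(a),0])
O=ray("top",np.array([(354,94),(318,419),(47,388),(92,67)])/4+[230,150],59).mean(0); O[2]=0
for uv in ((412,330),(408,322)):
    uv=np.array(uv)/3.6+[240,130]
    p0=ray("scene",uv,0)[0]; c=eyes.calibration("scene")["cam_to_world"][:3,3]
    d=p0-c; t=((O+110*ex-c)@ex)/(d@ex); p=c+t*d-O; print(p@ex,p@ey,p[2], "tilt",(p[2]-41-18)/180)
```

```text
110.0 -73.34208015985135 74.1773129606513 tilt 0.0843184053369517
110.00000000000004 -82.12542951777712 99.71359349158138 tilt 0.22618663050878543
```

```bash
python3 -m jog '[[0,0,0.003,0,0,0,0],[0,0,0,0,0,0,0],[0,0,-0.01,0,0,0,0],[0,0,-0.02,0,0,0,0],[0,0,-0.03,0,0,0,0]]'
```

```text
time_s: 5.45
eef_pos: [539.2, -192.9, 108.8]
ee_rot: [-0.002, 0.743, 0.669, -0.0]
force: [0.4, -0.5, 0.2]
grip_width: 0.001
grip_force: 0.0
```

Top-edge tilt is about 0.2. Next I go over the block and open the gripper, aligned to the block's own yaw.

```bash
python3 -m jog '[[0,0,-0.03,0,0,-0.055,0.0854],[0,0,-0.02,0,0,-0.054,0.0854],[0.006,-0.025,0,0,0,0,0.0854],[0.006,-0.025,0,0,0,0,0.0854],[0.006,-0.025,0,0,0,0,0.0854]]'
python3 -m jog '[[0.008,-0.025,0,0,0,0,0.0854],[0.008,-0.025,0,0,0,0,0.0854],[0,0,0,0,0,0,0.0854]]'
python3 - <<'E'
from h import *
s=sense(); im=eyes.capture("wrist"); cv2.imwrite("pics/w3.png",im[:,:,::-1]); print(s["eef_pos"],s["ee_rot"])
E
```

```text
time_s: 5.95
eef_pos: [463.9, -175.3, 159.3]
ee_rot: [-0.0, 0.705, 0.709, 0.0]
force: [-0.0, -0.1, 0.1]
grip_width: 0.845
grip_force: 0.0
time_s: 6.25
eef_pos: [412.9, -159.0, 159.3]
ee_rot: [-0.001, 0.705, 0.709, -0.0]
force: [-0.6, 0.2, -0.4]
grip_width: 1.001
grip_force: 0.0
[ 412.89927858 -158.98315544  159.33660936] [-7.80226797e-04  7.05440990e-01  7.08768228e-01 -2.23429037e-05]
```

View pics/w3.png

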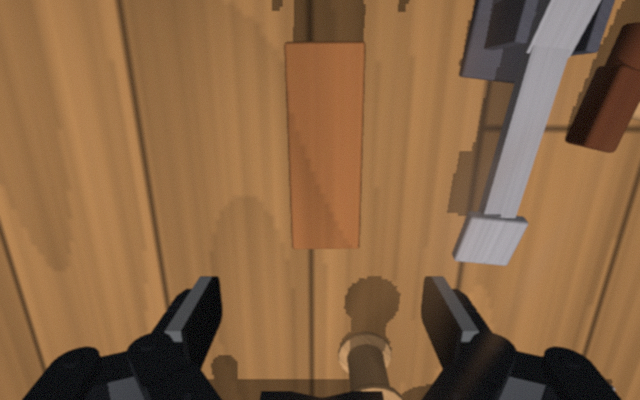

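The block top has corners (286,42), (364,42), (359,248), (293,248), square between the open fingers. The spool is well behind. I'll check the numbers before the grasp.

```bash
python3 - <<'E'
from h import *
np.set_printoptions(precision=1,suppress=True)
s=sense(); p=ray("wrist",[(286,42),(364,42),(359,248),(293,248)],56,wristM(s)); print(p,p.mean(0)); d=(p[0]+p[1]-p[2]-p[3]); print(np.arctan2(-d[0],d[1]),np.linalg.norm(d)/2)
print(ray("top",(441,230),70))
E
python3 -m jog '[[0,0,0.03,0,0,0,0.0854],[0,0,0.03,0,0,0,0.0854],[0,0,0.025,0,0,0,0.0854],[0,0,0.025,0,0,0,0.0854],[0,0,0.02,0,0,0,0.0854]]'
```

```text
[[ 390.2  -52.    56. ]
 [ 437.7  -51.8   56. ]
 [ 440.  -189.8   56. ]
 [ 391.5 -190.1   56. ]] [ 414.8 -120.9   56. ]
0.013018874470251778 138.03277424226457
[[ 461.1 -328.    70. ]]
time_s: 6.8
eef_pos: [415.5, -160.3, 27.9]
ee_rot: [-0.0, 0.705, 0.709, 0.0]
force: [-0.2, -0.3, 0.1]
grip_width: 1.004
grip_force: 0.0
```

```bash
python3 -m jog '[[0,0,0,0,0,0,0.03],[0,0,0,0,0,0,0.03],[0,0,0,0,0,0,0.03],[0,0,0,0,0,0,0.03],[0,0,0,0,0,0,0.03]]' 50
python3 -m jog '[[0,0.008,-0.001,0,0,0.027,0.03],[0.006,0.008,0,0,0,0.027,0.03],[0.007,0.008,0,0,0,0.028,0.03],[0.007,0.008,0,0,0,0.027,0.03],[0.002,0,0,0,0,0,0.03]]'
python3 -m jog '[[0,0,0,0,0,0,0.03]]'
python3 - <<'E'
from h import *
s=sense(); print(s["eef_pos"],s["ee_rot"],2*np.arctan2(s["ee_rot"][2],s["ee_rot"][1]))
im=eyes.capture("wrist"); cv2.imwrite("pics/w4.png",im[:,:,::-1])
E
```

```text
time_s: 7.3
eef_pos: [415.7, -160.6, 30.4]
ee_rot: [0.001, 0.705, 0.709, 0.0]
force: [0.8, -0.6, 8.2]
grip_width: 0.578
grip_force: 52.9
time_s: 7.8
eef_pos: [448.6, -138.9, 30.4]
ee_rot: [0.0, 0.743, 0.67, 0.0]
force: [-1.1, 0.6, -2.1]
grip_width: 0.583
grip_force: 52.2
time_s: 7.9
eef_pos: [447.9, -139.1, 30.4]
ee_rot: [-0.0, 0.742, 0.67, 0.0]
force: [0.2, 1.0, -1.1]
grip_width: 0.578
grip_force: 52.3
[ 447.8988083  -139.08752836   30.3670594 ] [-4.29400679e-05  7.42450351e-01  6.69901093e-01  6.12523719e-06] 1.4681511262891647
```

View pics/w4.png

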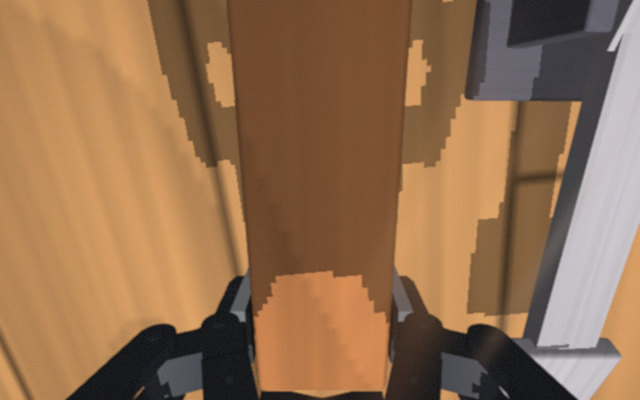

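The block is gripped centred and square (columns 230–410). I'll slide it in along tool +x: about 77 mm expected, the last part slowly while watching force.

```bash
python3 -m jog '[[0.014,-0.001,0,0,0,0,0.03],[0.014,0,0,0,0,0,0.03],[0.014,0,0,0,0,0,0.03],[0.014,0,0,0,0,0,0.03],[0.008,0,0,0,0,0,0.03]]'
python3 -m jog '[[0.003,0,0,0,0,0,0.03],[0.002,0,0,0,0,0,0.03],[0.002,0,0,0,0,0,0.03]]'
```

```text
time_s: 8.45
eef_pos: [453.8, -74.0, 30.4]
ee_rot: [-0.0, 0.742, 0.67, -0.0]
force: [1.0, -0.8, -0.9]
grip_width: 0.583
grip_force: 52.3
time_s: 8.75
eef_pos: [454.6, -68.8, 30.4]
ee_rot: [0.0, 0.743, 0.669, 0.0]
force: [0.4, -1.9, -0.6]
grip_width: 0.578
grip_force: 52.4
```

```bash
python3 -m jog '[[0.0015,0,0,0,0,0,0.03],[0.0015,0,0,0,0,0,0.03],[0,0,0,0,0,0,0.03]]'
python3 -m jog '[[0.0015,0,0,0,0,0,0.03],[0.0015,0,0,0,0,0,0.03],[0,0,0,0,0,0,0.03]]'
python3 -m jog '[[0.001,0,0,0,0,0,0.03],[0.001,0,0,0,0,0,0.03],[0,0,0,0,0,0,0.03]]'
```

```text
time_s: 9.05
eef_pos: [454.9, -65.7, 30.4]
ee_rot: [0.0, 0.743, 0.669, 0.0]
force: [0.2, 0.3, 1.5]
grip_width: 0.581
grip_force: 52.4
time_s: 9.35
eef_pos: [455.2, -62.5, 30.4]
ee_rot: [0.0, 0.743, 0.669, 0.0]
force: [-0.6, -1.4, 1.0]
grip_width: 0.578
grip_force: 52.5
time_s: 9.65
eef_pos: [455.3, -60.6, 30.4]
ee_rot: [0.0, 0.743, 0.669, 0.0]
force: [0.1, -1.8, 2.3]
grip_width: 0.579
grip_force: 52.6
```

```bash
python3 -m jog '[[0.001,0,0,0,0,0,0.03],[0.001,0,0,0,0,0,0.03],[0,0,0,0,0,0,0.03]]'
python3 -m jog '[[0.001,0,0,0,0,0,0.03],[0,0,0,0,0,0,0.03]]'
```

```text
time_s: 9.95
eef_pos: [455.5, -60.4, 30.6]
ee_rot: [0.001, 0.743, 0.67, -0.001]
force: [-4.7, -17.4, 2.2]
grip_width: 0.578
grip_force: 52.8
time_s: 10.15
eef_pos: [455.6, -60.3, 30.7]
ee_rot: [0.002, 0.742, 0.67, -0.002]
force: [-6.5, -24.5, 4.1]
grip_width: 0.582
grip_force: 53.0
```

Contact with the stop rail: the force rose at TCP y −60.4, where −62 was expected. I'll ease off the pressure, release and go up.

```bash
python3 -m jog '[[-0.0018,0,0.001,0,0,0,0.03],[0,0,0,0,0,0,0.03],[0,0,0,0,0,0,0.0854],[0,0,0,0,0,0,0.0854],[0,0,0,0,0,0,0.0854]]'
python3 -m jog '[[-0.003,0,-0.01,0,0,0,0.0854],[-0.003,0,-0.02,0,0,0,0.0854],[0,0,-0.03,0,0,0,0.0854],[0,0,-0.03,0,0,0,0.0854],[0,0,-0.03,0,0,0,0.0854]]'
python3 -m jog '[[0,0,-0.02,0,0,0,0],[0,0,0,0,0,0,0]]'
python3 - <<'E'
from h import *
s=sense(); print(s["eef_pos"])
im=eyes.capture("wrist"); cv2.imwrite("pics/w5.png",im[:,:,::-1])
E
```

```text
time_s: 10.65
eef_pos: [455.1, -59.1, 29.0]
ee_rot: [-0.0, 0.743, 0.669, -0.0]
force: [-1.0, 0.5, 0.3]
grip_width: 0.999
grip_force: 0.0
time_s: 11.15
eef_pos: [454.6, -65.4, 151.1]
ee_rot: [0.0, 0.743, 0.669, 0.0]
force: [-0.1, -0.4, 0.1]
grip_width: 0.995
grip_force: 0.0
time_s: 11.35
eef_pos: [455.8, -65.8, 172.2]
ee_rot: [0.002, 0.743, 0.669, 0.001]
force: [-0.3, 0.2, -1.3]
grip_width: 0.694
grip_force: 0.0
[455.78128517 -65.82897762 172.16538698]
```

View pics/w5.png

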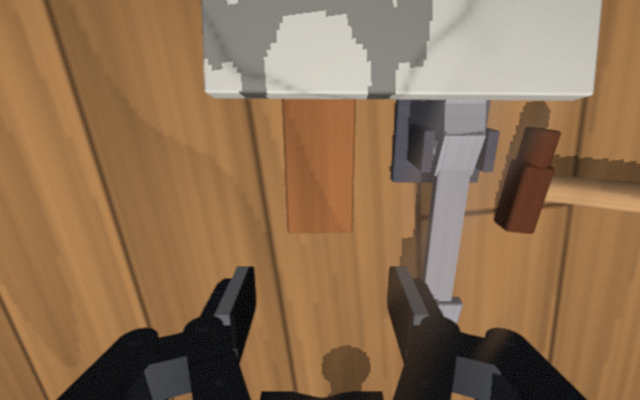

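The block lies square to the slab edge at columns 287–354, with its outer end at row 233. Next I check the seating numbers and press the slab down with closed fingers above the block.

```bash
python3 - <<'E'
from h import *
np.set_printoptions(precision=3,suppress=True)
a=-.103; R=np.array([[np.cos(a),-np.sin(a)],[np.sin(a),np.cos(a)]]); O=np.array([505.8,-3.7])-R@[0,-90]
M=wristM(sense()); print((ray("wrist",[(288,233),(353,233),(285,110),(355,110)],56,M)[:,:2]-O)@R)
E
python3 -m jog '[[0,0,0,0,0,0,0],[0.02,0.001,0,0,0,0,0],[0.02,0.001,0,0,0,0,0],[0.02,0.001,0,0,0,0,0],[0.021,0,0,0,0,0,0]]'
python3 -m jog '[[0,0,0.015,0,0,0,0],[0,0,0.015,0,0,0,0],[0,0,0.015,0,0,0,0],[0,0,0.012,0,0,0,0],[0,0,0,0,0,0,0]]'
```

```text
[[ -71.222 -179.79 ]
 [ -21.999 -179.881]
 [ -70.373  -89.783]
 [ -23.188  -89.842]]
time_s: 11.9
eef_pos: [465.7, 15.6, 168.1]
ee_rot: [-0.001, 0.743, 0.669, -0.001]
force: [-0.1, 0.7, -0.1]
grip_width: -0.0
grip_force: 0.0
time_s: 12.4
eef_pos: [464.8, 15.1, 110.1]
ee_rot: [-0.002, 0.743, 0.669, -0.001]
force: [-0.3, -0.1, 0.2]
grip_width: 0.007
grip_force: 0.0
```

```bash
python3 -m jog '[[0,0,0.004,0,0,0,0],[0,0,0.003,0,0,0,0],[0,0,0.003,0,0,0,0],[0,0,0.002,0,0,0,0],[0,0,0.002,0,0,0,0]]'
python3 -m jog '[[0,0,0.002,0,0,0,0],[0,0,0.002,0,0,0,0],[0,0,0.002,0,0,0,0]]'
python3 -m jog '[[0,0,0.0015,0,0,0,0],[0,0,0.0015,0,0,0,0],[0,0,0,0,0,0,0]]'
```

```text
time_s: 12.9
eef_pos: [466.6, 14.0, 99.2]
ee_rot: [0.001, 0.743, 0.67, -0.0]
force: [-3.1, -6.1, 8.6]
grip_width: 0.003
grip_force: 4.1
time_s: 13.2
eef_pos: [466.9, 13.9, 93.3]
ee_rot: [0.002, 0.743, 0.67, 0.0]
force: [-1.6, -5.5, 8.1]
grip_width: -0.002
grip_force: 4.0
time_s: 13.5
eef_pos: [467.0, 14.0, 90.2]
ee_rot: [0.002, 0.743, 0.669, 0.0]
force: [-0.0, -3.8, 5.3]
grip_width: -0.005
grip_force: 2.6
```

```bash
python3 -m jog '[[0,0,0.0015,0,0,0,0],[0,0,0.001,0,0,0,0],[0,0,0,0,0,0,0]]'
python3 -m jog '[[0,0,0.001,0,0,0,0],[0,0,0.001,0,0,0,0],[0,0,0,0,0,0,0]]'
```

```text
time_s: 13.8
eef_pos: [467.2, 13.8, 88.9]
ee_rot: [0.002, 0.743, 0.67, 0.0]
force: [-6.1, -5.0, 20.0]
grip_width: -0.001
grip_force: 10.1
time_s: 14.1
eef_pos: [467.3, 13.7, 88.5]
ee_rot: [0.002, 0.743, 0.67, 0.0]
force: [-14.0, -4.7, 40.9]
grip_width: 0.0
grip_force: 20.5
```

The slab is resting on the block: TCP is 88.7 against an expected 89, with a steep force rise. I'll retreat and check.

```bash
python3 -m jog '[[0,0,-0.01,0,0,0,0],[0,0,-0.03,0,0,0,0],[0,0,-0.04,0,0,0,0],[0,0,-0.04,0,0,0,0],[-0.02,0,-0.02,0,0,0,0]]'
python3 -m jog '[[-0.03,0,0,0,0,0,0],[-0.03,0,0,0,0,0,0],[-0.03,0,0,0,0,0,0],[0,0,0,0,0,0,0]]'
python3 - <<'E'
from h import *
im=eyes.capture("wrist")[:,:,::-1]; t=eyes.capture("top")[130:280,230:470,::-1]
cv2.imwrite("pics/f6.png",np.vstack([im[:,:640][:300],cv2.resize(t,(480,300)).copy() if 0 else cv2.copyMakeBorder(cv2.resize(t,(480,300)),0,0,0,160,0)]))
E
```

```text
time_s: 14.6
eef_pos: [464.8, -4.3, 228.3]
ee_rot: [0.002, 0.742, 0.67, 0.002]
force: [-0.4, 0.1, -0.2]
grip_width: -0.002
grip_force: 0.0
time_s: 15.0
eef_pos: [454.5, -97.1, 224.9]
ee_rot: [0.0, 0.744, 0.668, -0.0]
force: [-0.1, -0.4, -0.5]
grip_width: -0.0
grip_force: 0.0
```

View pics/f6.png

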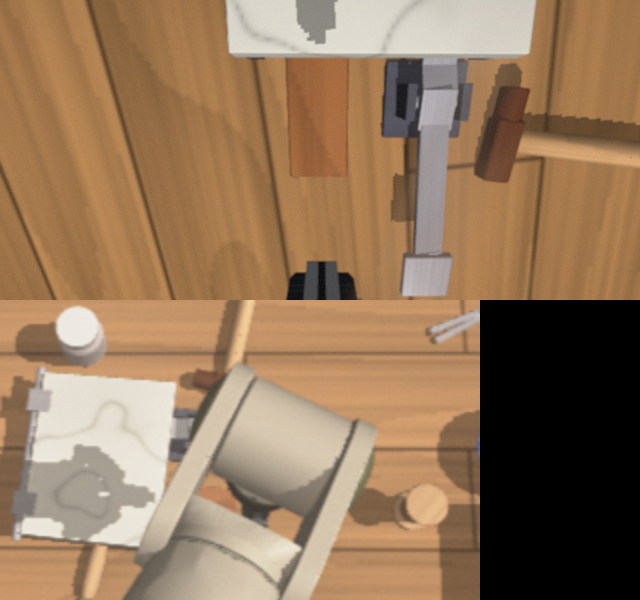

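The block is square at columns 290–348 with its outer end at row 176. The bar lies over the fulcrum between the cheeks, and nothing else has moved. One last seating check before handing in.

Run:
```python
from h import *
np.set_printoptions(precision=1,suppress=True)
a=-.103; R=np.array([[np.cos(a),-np.sin(a)],[np.sin(a),np.cos(a)]]); O=np.array([505.8,-3.7])-R@[0,-90]
M=wristM(sense()); print((ray("wrist",[(291,176),(348,176)],56,M)[:,:2]-O)@R); 
print("slab edge z78",(ray("wrist",[(231,53),(529,53)],78,M)[:,:2]-O)@R)
```

```text
[[ -70.2 -178. ]
 [ -20.3 -178.1]]
slab edge z78 [[-109.   -80.6]
 [ 107.4  -81.2]]
```

```bash
python3 -c "
from rig import finish_job
print(finish_job())"
```

```text
the job is handed in; nothing more can be done
None
```

The job is handed in: the slab rests on the riser block, which sits square and against the stop rail; the bar lies over its fulcrum and I saw nothing else moved, at about 15 s of the 58 s; wrist force read 41 N for a moment while pressing the slab down with the fingertips.

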